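Lay out two vaccine orders for dispatch

ROBOT

A 6-joint arm with a two-finger parallel gripper is mounted at the origin on the work surface. World frame = base frame: x ahead of the robot, y to its left, z up, the work surface at z = 0. Lengths are in mm, angles in rad, forces in N, time in s.
With the tool pointing down it reaches from about 350 to 975 mm from the base axis. Payload 7.1 kg.
Tool frame: the origin (TCP) lies between the finger pads; the fingertips stand 19 mm ahead of it and the grasp point (between the pads) is the TCP (ctrl.tcp_to_tips is the distance from the TCP to the fingertips, in mm); z points along the fingers, y is the line along which they close (so a half turn about z gives the same grasp; the last joint's range is limited). The gripper opens to 88 mm and grips with 3 to 60 N. Pads are 20 mm wide; open, the fingers measure 115 mm over their backs; the gripper's body (75 mm by 178 mm) begins 61 mm behind the grasp point.
Start: joints at [-1.331, 0.423, 1.63, -0, 1.089, -0.019], TCP at [159.969, -604.165, 241.675] pointing down, gripper open.
Joint ranges: [-3, 3], [-0.9, 2.11], [0.09, 2.58], [-1.31, 4.45], [0.11, 2.69], [-2.54, 2.54]. Speed limits (rad/s): [2.39, 2.39, 3.01, 3.14, 3.14, 3.14].

INTERFACE

Orientations are given as a rotation vector (axis times angle).
In Python, from workcell import status, optics, ctrl gives the robot as it stands. The module is installed in compiled form; this text tells all that it offers.
- The arm moves only by the shell command python3 -m inch 'ROWS'. ROWS is JSON, a list that holds one entry, the list of rows, each a list of 7 numbers: the shift along the tool's x, y, z in mm, then the turn, a rotation vector about the tool's x, y, z in rad, then the opening in per cent of the stroke, from 0 (shut) to 100 (fully open). A call has 1 to 20 rows; each row is the pose to reach, as a shift and turn from the pose commanded when the call began, along the tool's axes at that moment; what a row does not reach only later rows make up. A row lasts 1/10 s, in which the tool goes at most 50 mm and 8.59 degrees, less where a joint would pass 70% of its speed; a pose out of reach is approached as far as the arm can. A call with a gripper value outside its range is refused whole. The fingers move at their own pace and stop on an object; the grip force is fixed at half the most. Time passes only in rows, so rows that repeat a pose let the fingers close. It gives the time, the measured TCP pose, the force, the opening and the grip force at its end, in the units of the state.
- status.get_obs(): the state, without advancing time (a new reading comes with each control period).
- optics.get_image(name): name is "scene" or "top" or "wrist"; returns a dict with "frame" (400x640x3 uint8, red, green, blue), "fx", "fy", "cx", "cy" (pixels), "rvec" (rotation vector, rad) and "tvec" (3), from world to camera coordinates, as OpenCV has them; the wrist camera has in their place "hand_eye" (4x4, takes a point from camera to tool coordinates, whose origin is the TCP and whose axes are the flange's). Camera axes: x right, y down, z forward; pixel columns grow to the right and rows downward; lengths in mm; the calibration is good to about 2 mm. A picture is of the moment at which its call begins: read the wrist's pose just before it. There is no depth.
- ctrl.close_job(): hands the job in; it is judged then, once.
The state is a dict: "t": time; "qpos": joint angles; "qvel": joint speeds; "joint_torque": joint torques, N m; "ee_pos": TCP position; "orientation": TCP orientation; "ft_force": force on the tool from outside, world axes, zero at the start; "moment": the same for the moment, N m; "width": finger opening in mm; "grasp_force": force on a finger pad.
Only numpy, scipy, OpenCV 4.12 (cv2) and the standard library are available. Lean on these libraries where they do the work, as an engineer would, in place of code of your own. Each camera call takes 0.05 s, during which the arm holds its last target. There are 200 camera calls.

TASK

Lay out the two orders on their mats, each thing centred in a blue-outlined spot beside the vial carton (left, right and behind as the robot sees it from its base; behind is the far side of the carton). Purple-capped order: lay the blue ice brick flat and square on the spot to its left with the black temperature logger flat in the middle on top of the brick, white dot up, and stand the green bottle on the spot behind the carton. Yellow-capped order: stand the amber bottle on the spot behind the carton and lay the orange needle box flat and square on the spot to its right; never let a bottle fall over, and leave the tape roll, label roll and stapler where they are.

Things in the scene. Friction and masses are not known exactly. Their poses are not given: they have to be found in the camera images.
- purple_order: Fixed white carton 72 x 72 x 45 mm high of 16 purple-capped vials on a grey mat (1 mm, ignore: things on it rest at z 0). Origin: centre of carton's underside. x away from robot, y to robot's left, turned up to 0.2 rad. Mat: x -57..107, y -145..145 mm. Blue outlines: left spot centre y +94, right spot y -94 (x 0; 58 along x, 88 along y), behind spot x +80, y 0 (50 square).
- yellow_order: Fixed white carton 72 x 72 x 45 mm high of 16 yellow-capped vials on a grey mat (1 mm, ignore: things on it rest at z 0). Origin: centre of carton's underside. x away from robot, y to robot's left, turned up to 0.2 rad. Mat: x -57..107, y -145..145 mm. Blue outlines: left spot centre y +94, right spot y -94 (x 0; 58 along x, 88 along y), behind spot x +80, y 0 (50 square).
- ice_brick: Loose, about 0.09 kg: a solid blue plastic ice brick lying flat, 50 mm (x) by 80 mm (y), 22 mm high. Origin: centre of its underside. Long side along y.
- needle_box: Loose, about 0.06 kg: a small closed orange box with one white band, lying flat, 48 mm (x) by 72 mm (y), 35 mm high. Origin: centre of its underside. Long side along y.
- logger: Loose, about 0.035 kg: the temperature logger, a black plastic puck, 44 mm diameter, 16 mm high, with a white dot on its top. Origin: centre of its underside.
- amber_bottle: Loose, about 0.1 kg: a round brown (amber) glass bottle, 42 mm diameter, 70 mm high, with a paper band and a black cap, standing upright. Its straight body can be gripped with the finger pads 20 to 35 mm above the table. Origin: centre of its underside, z up.
- green_bottle: Loose, about 0.1 kg: a round green glass bottle, 42 mm diameter, 70 mm high, with a paper band and a white cap, standing upright. Its straight body can be gripped with the finger pads 20 to 35 mm above the table. Origin: centre of its underside, z up.
- tape_roll: A roll of brown tape lying flat, 90 mm outer diameter, 48 mm high. Bystander, not part of the job. Origin: centre of its underside.
- label_roll: A small roll of blank white labels on end, 50 mm outer diameter, 40 mm high. Bystander, not part of the job. Origin: centre of its underside.
- stapler: A black and grey stapler, 130 mm (x) by 35 mm (y), 43 mm high. Bystander, not part of the job. Origin: centre of its underside.
Things that resemble listed ones, but are neither listed nor needed, are in the scene too. Of the things like the ice_brick, leave any that is brown; of the rest the smaller one is meant.

How it is judged:
By the outcome, as a careful person would: the job done as asked, in the order asked, and still so for the second after the job is handed in, with the robot touching nothing.
It also fails if it takes over 134 s, if anything falls off the work surface, if the arm or the gripper's body presses on something with over 40 N, if the wrist force passes 120 N, or if a joint passes its speed limit or range.

## Working session

There is one attempt and no reset: what is moved stays moved. The work goes in short steps, Python scripts to look and compute and a shell command to move; the robot and the scene stay as the last step left them, time stands still between calls to the robot, and variables do not carry over. Pictures are saved under pics/ and viewed, at most 14 in all, crops included, and the job is handed in when it is done.

```bash
mkdir -p pics; python3 - <<'E'
from workcell import status, optics, ctrl
import cv2
o=status.get_obs(); print(o)
for n in("scene","top"):
    i=optics.get_image(n); print(n,{k:v for k,v in i.items() if k!="frame"})
    cv2.imwrite(f"pics/{n}0.png",i["frame"][:,:,::-1])
E
```

```text
{'t': 0.0, 'qpos': array([-1.33105906e+00,  4.23832979e-01,  1.63071217e+00, -1.15834803e-06,
        1.08861990e+00, -1.90030086e-02]), 'qvel': array([-1.55048740e-04, -8.66455435e-06,  3.38367560e-04, -1.67403349e-03,
       -1.75942792e-03, -1.19051776e-03]), 'joint_torque': array([ 1.59906904e-03, -5.44624686e+01, -2.73669720e+01,  6.43199449e-02,
        2.28069682e-02, -1.29287118e-04]), 'ee_pos': array([ 159.80682494, -603.65666079,  240.89788772]), 'orientation': array([-3.11378968e+00, -4.05094739e-01,  2.73510316e-04]), 'ft_force': array([ 0.10755891, -0.13649967, -0.00140973]), 'moment': array([-0.01813645,  0.01048732,  0.01894474]), 'grasp_force': 0.0, 'width': 87.90541404796373}
scene {'fx': 445.420646169839, 'fy': 445.420646169839, 'cx': 323.5726613674187, 'cy': 196.0185106100083, 'rvec': array([ 2.18614242,  1.18576755, -0.44229295]), 'tvec': array([-245.79969127, -262.36202673, 1708.60200887])}
top {'fx': 374.4531113190047, 'fy': 374.4531113190047, 'cx': 324.369693971515, 'cy': 199.34684521332935, 'rvec': array([ 2.14685924, -2.12235783,  0.2216998 ]), 'tvec': array([ -25.11420385,  467.00232309, 1014.7294585 ])}
```

```bash
python3 - <<'E'
import cv2
a=cv2.imread("pics/top0.png");cv2.imwrite("pics/top0b.png",cv2.resize(a,(800,500),interpolation=cv2.INTER_CUBIC))
E
```

```text
(no output)
```

View pics/top0b.png

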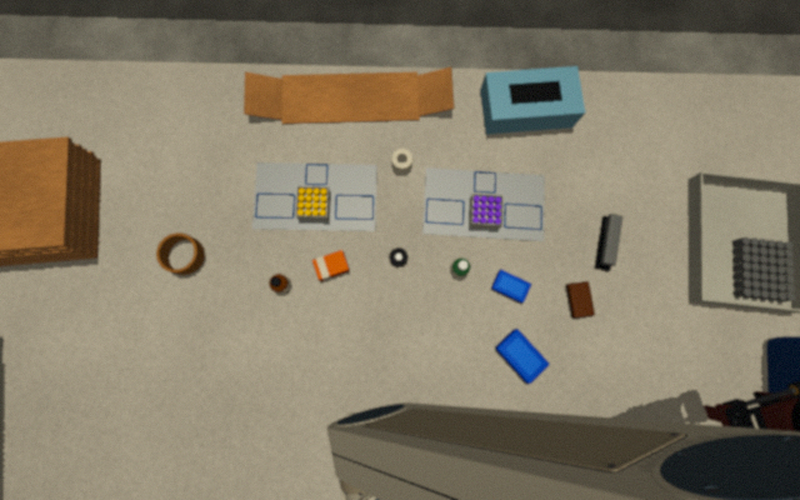

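View pics/scene0.png

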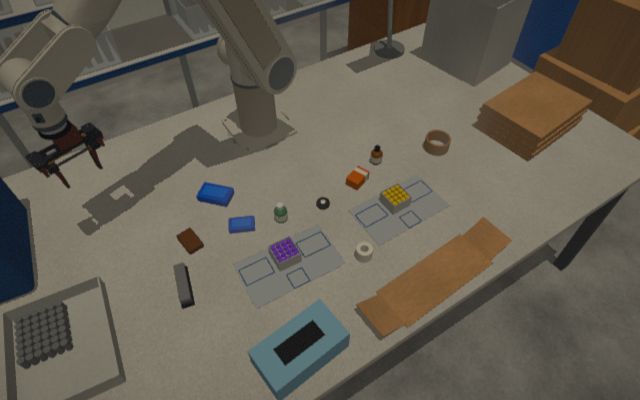

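The top view, enlarged 1.25x (up is +x, left is +y), shows:
- Purple carton at (486,210) and yellow carton at (313,202).
- Small blue brick at (511,286). The larger blue one at (522,356) and the brown one at (580,300) are decoys.
- Logger at (398,257), with its dot up.
- Green bottle at (460,267), amber bottle at (279,283) and needle box at (331,265).

The scene view agrees with this layout.

```bash
cat > h.py <<'E'
from workcell import status, optics, ctrl
import numpy as np, cv2
from scipy.spatial.transform import Rotation as R
def cam(name):
    o=status.get_obs(); i=optics.get_image(name)
    K=np.array([[i["fx"],0,i["cx"]],[0,i["fy"],i["cy"]],[0,0,1]])
    if name=="wrist":
        T=np.eye(4);T[:3,:3]=R.from_rotvec(o["orientation"]).as_matrix();T[:3,3]=o["ee_pos"]
        C=T@i["hand_eye"]; Rw,p=C[:3,:3],C[:3,3]
    else:
        Rc=R.from_rotvec(i["rvec"]).as_matrix(); Rw,p=Rc.T,-Rc.T@i["tvec"]
    return i["frame"][:,:,::-1].copy(),K,Rw,p
def save(tag,name):   # keep picture with its geometry
    f,K,Rw,p=cam(name); cv2.imwrite(f"pics/{tag}.png",f); np.savez(f"pics/{tag}.npz",K=K,Rw=Rw,p=p); return f,K,Rw,p
def load(tag): d=np.load(f"pics/{tag}.npz"); return d["K"],d["Rw"],d["p"]
def w(uv,z,K,Rw,p):
    d=Rw@np.linalg.solve(K,[uv[0],uv[1],1]); return p+d*(z-p[2])/d[2]
def px(P,K,Rw,p):
    c=K@(Rw.T@(np.asarray(P,float)-p)); return c[:2]/c[2]
def delta(x,y,z,yaw=None):
    """shift/turn in tool axes to tool-down pose whose finger-closing line (tool y) lies at angle yaw in world (mod pi)"""
    o=status.get_obs(); R0=R.from_rotvec(o["orientation"])
    s=R0.inv().apply(np.array([x,y,z])-o["ee_pos"])
    best=None
    cur=R0.apply([0,1,0]); ya=np.arctan2(cur[1],cur[0]) if yaw is None else yaw
    for k in(0,np.pi):
        a=ya+k; Y=[np.cos(a),np.sin(a),0]; Z=[0,0,-1]; X=np.cross(Y,Z)
        r=(R0.inv()*R.from_matrix(np.c_[X,Y,Z])).as_rotvec()
        if best is None or np.linalg.norm(r)<np.linalg.norm(best): best=r
    print("shift",np.round(s,1),"turn",np.round(best,3),"yaw0",round(np.arctan2(cur[1],cur[0]),3),"q6",round(o["qpos"][5],2))
E
python3 - <<'E'
from h import *
f,K,Rw,p=save("top1","top")
for n,u,v,z in[("purple",486,209,45),("yellow",313,201,45),("brick",511,286,22),("box",331,265,35),("logger",398,257,16),("amber",279,283,70),("green",461,266,70),("label",402,158,40),("tape",180,254,48),("stapler",609,242,43)]:
    print(n,np.round(w((u/1.25,v/1.25),z,K,Rw,p)))
f,K,Rw,p=save("w0","wrist")
print(K,p,Rw)
delta(400,-150,330,np.pi/2)
E
```

```text
purple [ 564. -204.   45.]
yellow [576. 193.  45.]
brick [ 389. -262.   22.]
box [430. 148.  35.]
logger [454.  -3.  16.]
amber [384. 253.  70.]
green [ 426. -141.   70.]
label [686. -10.  40.]
tape [449. 481.  48.]
stapler [ 490. -486.   43.]
[[320.75154357   0.         315.92402728]
 [  0.         320.75154357 197.70052331]
 [  0.           0.           1.        ]] [ 233.21550006 -584.34337997  383.31208852] [[ 0.2561026  -0.92809196 -0.27029017]
 [-0.9666463  -0.24661764 -0.06909901]
 [-0.00252809  0.27897143 -0.96029607]]
shift [ 348.3 -377.4  -88.5] turn [-0.001  0.     0.259] yaw0 -1.312 q6 -0.02
```

```bash
python3 - <<'E'
from workcell import optics; print(optics.get_image("wrist")["hand_eye"])
E
```

```text
[[ 1.97407624e-04 -9.60287272e-01 -2.79013111e-01  7.58559137e+01]
 [ 9.99998976e-01  5.85100234e-04 -1.30623570e-03 -2.18049055e-01]
 [ 1.41761215e-03 -2.79012568e-01  9.60286404e-01 -1.42199204e+02]
 [ 0.00000000e+00  0.00000000e+00  0.00000000e+00  1.00000000e+00]]
```

```bash
python3 -m inch '[[[473,-303,-59,0,0,0.259,100],[473,-303,-59,0,0,0.259,100],[473,-303,-59,0,0,0.259,100],[473,-303,-59,0,0,0.259,100],[473,-303,-59,0,0,0.259,100],[473,-303,-59,0,0,0.259,100],[473,-303,-59,0,0,0.259,100],[473,-303,-59,0,0,0.259,100],[473,-303,-59,0,0,0.259,100],[473,-303,-59,0,0,0.259,100],[473,-303,-59,0,0,0.259,100],[473,-303,-59,0,0,0.259,100],[473,-303,-59,0,0,0.259,100],[473,-303,-59,0,0,0.259,100],[473,-303,-59,0,0,0.259,100],[473,-303,-59,0,0,0.259,100],[473,-303,-59,0,0,0.259,100],[473,-303,-59,0,0,0.259,100]]]'
python3 -c "
from h import *
save('w1','wrist'); print(status.get_obs()['ee_pos'],status.get_obs()['orientation'])"
```

```text
t: 2.05
ee_pos: [539.3, -190.9, 300.7]
orientation: [3.142, -0.002, -0.0]
ft_force: [1.0, -0.3, -0.1]
width: 87.9
grasp_force: 0.0
[ 539.3774927  -190.72198377  300.71427891] [ 3.14158979e+00 -1.70895138e-03  2.92534847e-05]
```

View pics/w1.png

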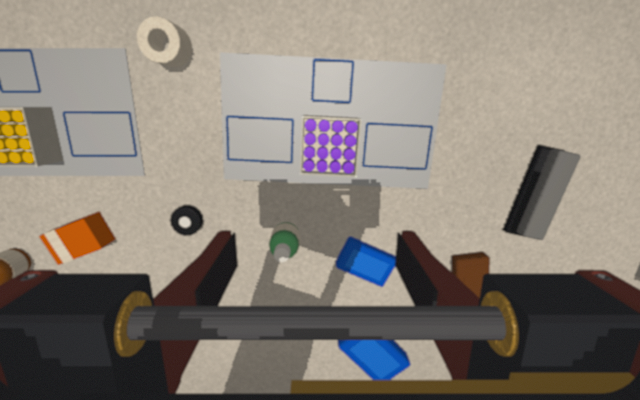

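The wrist view shows the purple mat with corners at about (222,52), (444,66), (429,189) and (224,180). The brick is at (367,260), the logger at (187,220) and the green bottle's cap at (283,257). I'll enlarge it for accurate points.

```bash
python3 -c "
import cv2
a=cv2.imread('pics/w1.png')
cv2.imwrite('pics/w1c.png',cv2.resize(a[40:290,160:450],None,fx=2.4,fy=2.4,interpolation=cv2.INTER_CUBIC)[:600])"
```

```text
(no output)
```

View pics/w1c.png

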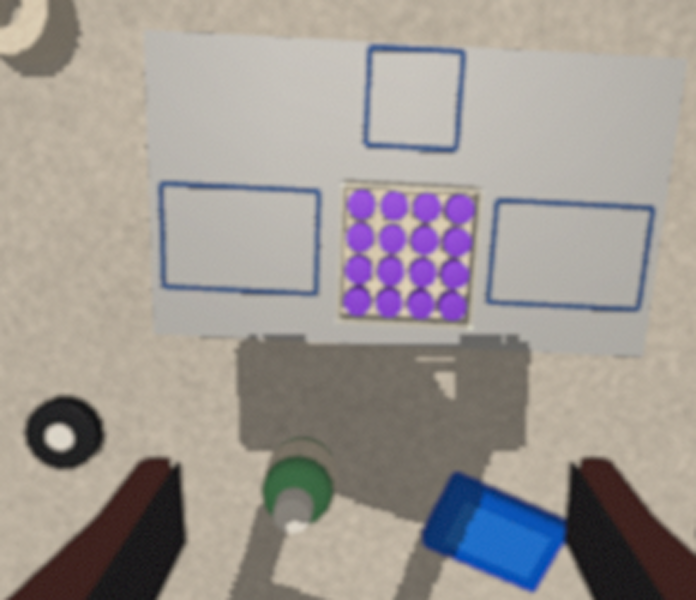

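Crop corners (2.4x, offset 160,40):
- **Left spot:** (159,182), (321,190), (319,295), (162,288).
- **Right spot:** (495,199), (655,207), (641,310), (487,303).
- **Behind spot:** (367,45), (466,49), (459,152), (364,146).
- **Brick:** (457,472), (568,522), (532,590), (425,545).
- **Green cap top:** (292,527).

Next I'll take the same view over the yellow side.

```bash
python3 -m inch '[[[0,-381,0,0,0,0,100],[0,-381,0,0,0,0,100],[0,-381,0,0,0,0,100],[0,-381,0,0,0,0,100],[0,-381,0,0,0,0,100],[0,-381,0,0,0,0,100],[0,-381,0,0,0,0,100],[0,-381,0,0,0,0,100],[0,-381,0,0,0,0,100],[0,-381,0,0,0,0,100],[0,-381,0,0,0,0,100],[0,-381,0,0,0,0,100],[0,-381,0,0,0,0,100]]]'
python3 -c "
from h import *
save('w2','wrist'); a=cv2.imread('pics/w2.png')
cv2.imwrite('pics/w2c.png',cv2.resize(a[40:290,180:500],None,fx=2.4,fy=2.4,interpolation=cv2.INTER_CUBIC)[:600])"
```

```text
t: 3.4
ee_pos: [539.9, 189.6, 300.8]
orientation: [3.142, -0.003, 0.0]
ft_force: [-0.2, 0.0, 0.4]
width: 88.1
grasp_force: 0.0
```

View pics/w2c.png

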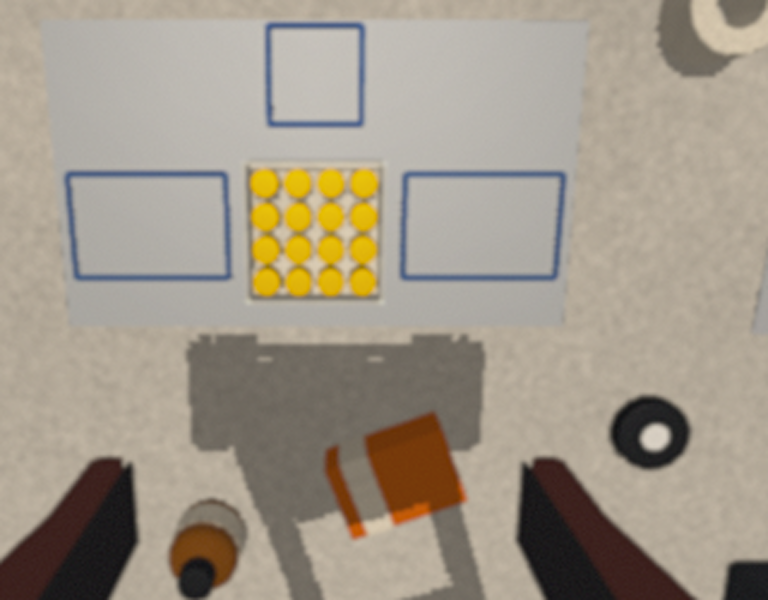

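In the yellow crop (2.4x, offset 180,40):
- **Left spot:** (65,172), (228,173), (231,279), (75,279).
- **Right spot:** (403,172), (566,172), (557,279), (401,279).
- **Behind spot:** (266,23), (364,24), (363,126), (268,126).
- **Needle box outline:** (328,455), (434,412), (466,500), (355,538).
- **Amber cap top:** (197,580).
- **Logger:** (650,432).

```bash
cat > fit.py <<'E'
from h import *
from scipy.optimize import least_squares, minimize
def spots(xyb):  # model corners tl,tr,br,bl
    return [[cx+sx*hx,cy+sy*hy,1] for cx,cy,hx,hy in xyb for sx,sy in((1,1),(1,-1),(-1,-1),(-1,1))]
M=spots([(0,94,29,44),(0,-94,29,44),(80,0,25,25)])+[[107,145,1],[107,-145,1],[-57,-145,1],[-57,145,1]]
def place(pts,x,y,a):
    P=np.array(pts,float); c,s=np.cos(a),np.sin(a)
    return np.c_[x+c*P[:,0]-s*P[:,1],y+s*P[:,0]+c*P[:,1],P[:,2]]
def mat(pix,g,x0):
    f=lambda q:(np.array([px(P,*g) for P in place(M,*q)])-pix).ravel()
    r=least_squares(f,x0); return r.x,np.sqrt(np.mean(r.fun**2)),np.abs(r.fun).max()
def box(a,b,h): return [[i*a/2,j*b/2,k] for i in(1,-1) for j in(1,-1) for k in(0,h)]
def cyl(d,h): return [[d/2*np.cos(t),d/2*np.sin(t),k] for t in np.linspace(0,6.28,40) for k in(0,h)]
def sil(pts,hull,g,x0,S=8,turn=True):
    hull=np.array(hull,float); o=hull.min(0)-15; n=((np.ptp(hull,axis=0)+30)*S).astype(int)[::-1]
    def ras(q):
        m=np.zeros(n,np.uint8); cv2.fillConvexPoly(m,cv2.convexHull(((np.asarray(q)-o)*S).astype(np.int32)),1); return m
    A=ras(hull)
    def f(q):
        B=ras([px(P,*g) for P in place(pts,q[0],q[1],q[2]/50 if turn else 0)]); return 1-(A&B).sum()/max(1,(A|B).sum())
    q=np.array([x0[0],x0[1],x0[2]*50])
    for _ in range(2): r=minimize(f,q,method="Nelder-Mead",options=dict(initial_simplex=[q,q+[8,0,0],q+[0,8,0],q+[0,0,10]])); q=r.x
    return np.round([q[0],q[1],q[2]/50],3),round(1-r.fun,3)
E
python3 - <<'E'
from fit import *
g1,g2=load("w1"),load("w2")
c1=lambda p:np.array(p)/2.4+[160,40]; c2=lambda p:np.array(p)/2.4+[180,40]
m1=c1([(159,182),(321,190),(319,295),(162,288),(495,199),(655,207),(641,310),(487,303),(367,45),(466,49),(459,152),(364,146),(145,30),(684,58),(644,356),(153,332)])
# list order per spot: tl,tr,br,bl
m2=c2([(65,172),(228,173),(231,279),(75,279),(403,172),(566,172),(557,279),(401,279),(266,23),(364,24),(363,126),(268,126),(40,18),(588,22),(563,327),(70,327)])
for m,g,x0 in((m1,g1,(564,-204,0)),(m2,g2,(576,193,0))):
    q,a,b=mat(m,g,x0); print("mat",np.round(q,3),a,b); print(np.round(place([[0,94,0],[0,-94,0],[80,0,0]],*q),1).tolist())
print("brick",sil(box(50,80,22),c1([(457,472),(568,522),(566,537),(532,590),(425,545),(425,530)]),g1,(389,-262,-.4+1.57*0)))
print("box",sil(box(48,72,35),c2([(328,455),(434,412),(466,500),(355,538),(325,470)]),g2,(430,148,.3)))
print("amber",w(c2([(197,580)])[0],70,*g2),"green",w(c1([(292,527)])[0],70,*g1))
for n,g,c in(("w1",g1,(187,220)),("w2",g2,(451,220))):
    im=cv2.imread(f"pics/{n}.png",0); x,y=c; s=im[y-25:y+25,x-25:x+25]
    p=np.argwhere(s<75)[:,::-1]+[x-25+.0,y-25+.0]
    print("logger",len(p),sil(cyl(44,16),cv2.convexHull(p.astype(np.float32))[:,0],g,(454,-3,0),turn=False))
E
```

```text
mat [ 5.64184e+02 -2.07871e+02 -4.90000e-02] 0.7634197965447246 1.847741163763942
[[568.7, -114.0, 0.0], [559.6, -301.8, 0.0], [644.1, -211.8, 0.0]]
mat [ 5.76494e+02  1.96210e+02 -3.00000e-03] 0.6762194426115149 1.10044254656259
[[576.8, 290.2, 0.0], [576.2, 102.2, 0.0], [656.5, 196.0, 0.0]]
brick (array([ 390.901, -264.514,   -0.529]), np.float64(0.815))
box (array([4.31615e+02, 1.49600e+02, 3.96000e-01]), np.float64(0.887))
amber [392.66729003 261.01563346  70.        ] green [ 423.91636282 -146.25594489   70.        ]
logger 582 (array([ 4.52868e+02, -5.90600e+00,  1.55000e-01]), np.float64(0.739))
logger 586 (array([ 4.53968e+02, -2.99500e+00,  1.20000e-02]), np.float64(0.802))
```

```bash
python3 - <<'E'
from fit import *
out=[]
for n,objs in(("w1",[(box(50,80,22),390.9,-264.5,-.529),(cyl(44,16),453,-5.9,0),(cyl(42,70),424,-146,0)]),("w2",[(box(48,72,35),431.6,149.6,.396),(cyl(44,16),454,-3,0),(cyl(42,70),392.7,261,0)])):
    g=load(n); im=cv2.resize(cv2.imread(f"pics/{n}.png"),None,fx=3,fy=3,interpolation=cv2.INTER_CUBIC)
    for P,x,y,a in objs:
        h=cv2.convexHull((np.array([px(v,*g) for v in place(P,x,y,a)])*3+1).astype(np.int32)); cv2.polylines(im,[h],True,(0,255,255),1)
    out.append(im[580:880,480:1260] if n=="w1" else im[580:880,600:1380])
cv2.imwrite("pics/ov.png",np.vstack(out))
E
```

```text
(no output)
```

View pics/ov.png

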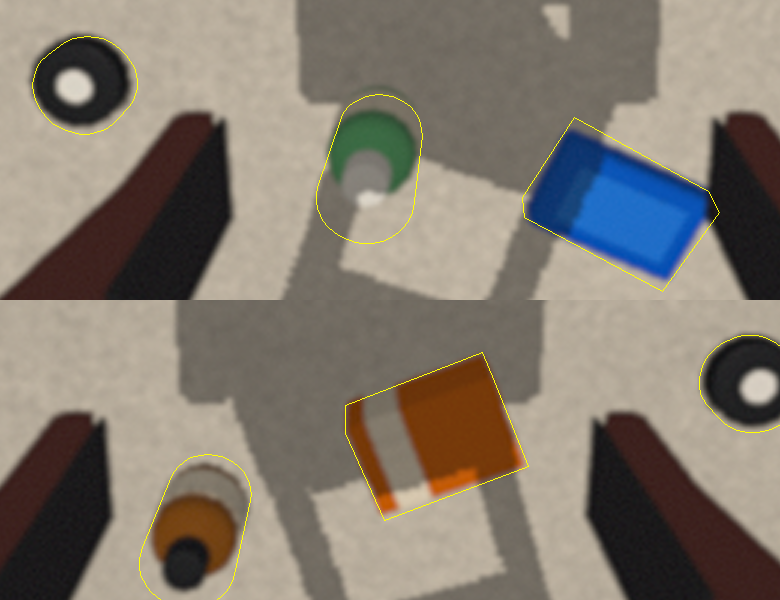

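The overlay outlines sit centred on the logger, brick, needle box and bottles, at slightly larger size, so the centres hold. I'll start with the brick.

```bash
python3 -c "
from h import *
delta(391,-264.5,160,-0.529)"
```

```text
shift [-148.2  454.6  140.8] turn [ 0.    -0.    -1.043] yaw0 -1.572 q6 1.89
```

```bash
python3 -m inch '[[[-148,455,141,0,0,-1.043,100],[-148,455,141,0,0,-1.043,100],[-148,455,141,0,0,-1.043,100],[-148,455,141,0,0,-1.043,100],[-148,455,141,0,0,-1.043,100],[-148,455,141,0,0,-1.043,100],[-148,455,141,0,0,-1.043,100],[-148,455,141,0,0,-1.043,100],[-148,455,141,0,0,-1.043,100],[-148,455,141,0,0,-1.043,100],[-148,455,141,0,0,-1.043,100],[-148,455,141,0,0,-1.043,100],[-148,455,141,0,0,-1.043,100],[-148,455,141,0,0,-1.043,100],[-148,455,141,0,0,-1.043,100],[-148,455,141,0,0,-1.043,100]]]'
python3 - <<'E'
from fit import *
f,*g=save("w3","wrist")
hsv=cv2.cvtColor(f,cv2.COLOR_BGR2HSV); m=cv2.inRange(hsv,(100,140,40),(125,255,255))
c=px((391,-264,11),*g); print("expected px",c)
n,l,s,ce=cv2.connectedComponentsWithStats(m); k=l[int(c[1]),int(c[0])]; print(k,s[k])
p=np.argwhere(l==k)[:,::-1].astype(np.float32)
print(sil(box(50,80,22),cv2.convexHull(p)[:,0],g,(391,-264,-.5)))
cv2.imwrite("pics/w3b.png",f)
E
```

```text
t: 5.05
ee_pos: [392.2, -263.4, 160.1]
orientation: [2.722, 1.567, 0.001]
ft_force: [0.1, -0.7, -0.2]
width: 87.9
grasp_force: 0.0
expected px [315.98655124 190.55316027]
28 [ 286  147   58   87 4325]
(array([ 389.757, -265.517,   -0.413]), np.float64(0.891))
```

View pics/w3b.png

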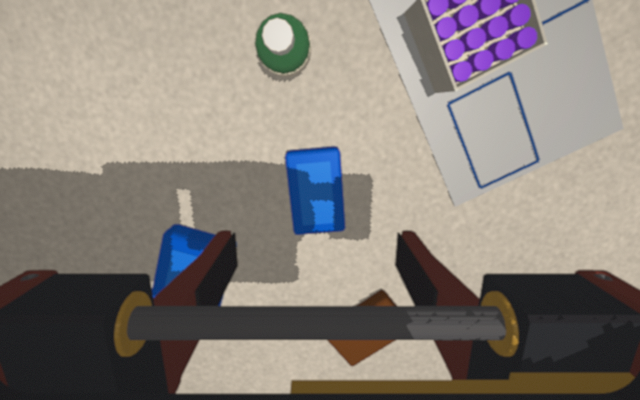

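The brick is at (315,190), turned about 0.1 rad from the grip line. I'll turn to match, go down and close.

```bash
python3 -m inch '[[[-2.6,-0.8,60,0,0,-0.1,100],[-2.6,-0.8,100,0,0,-0.1,100],[-2.6,-0.8,125,0,0,-0.1,100],[-2.6,-0.8,138.5,0,0,-0.1,100],[-2.6,-0.8,138.5,0,0,-0.1,100],[-2.6,-0.8,138.5,0,0,-0.1,100],[-2.6,-0.8,138.5,0,0,-0.1,0],[-2.6,-0.8,138.5,0,0,-0.1,0],[-2.6,-0.8,138.5,0,0,-0.1,0],[-2.6,-0.8,138.5,0,0,-0.1,0],[-2.6,-0.8,138.5,0,0,-0.1,0],[-2.6,-0.8,138.5,0,0,-0.1,0],[-2.6,-0.8,138.5,0,0,-0.1,0],[-2.6,-0.8,138.5,0,0,-0.1,0],[-2.6,-0.8,138.5,0,0,-0.1,0],[-2.6,-0.8,138.5,0,0,-0.1,0]]]'
python3 -c "
from h import *
delta(568.7,-114,21.5,-0.049)"
```

```text
t: 6.7
ee_pos: [389.8, -266.1, 21.3]
orientation: [2.642, 1.699, 0.0]
ft_force: [-0.6, -0.9, 5.9]
width: 49.9
grasp_force: 30.0
shift [ 2.126e+02  9.960e+01 -1.000e-01] turn [ 0.     0.    -0.379] yaw0 -0.428 q6 -0.2
```

```bash
python3 -m inch '[[[0,0,-50,0,0,0,0],[0,0,-90,0,0,0,0],[60,28,-110,0,0,-0.1,0],[212.6,99.6,-110,0,0,-0.379,0],[212.6,99.6,-110,0,0,-0.379,0],[212.6,99.6,-110,0,0,-0.379,0],[212.6,99.6,-110,0,0,-0.379,0],[212.6,99.6,-110,0,0,-0.379,0],[212.6,99.6,-110,0,0,-0.379,0],[212.6,99.6,-110,0,0,-0.379,0],[212.6,99.6,-110,0,0,-0.379,0],[212.6,99.6,-110,0,0,-0.379,0]]]'
python3 - <<'E'
from fit import *
f,*g=save("w4","wrist"); o=status.get_obs(); x,y,z=o["ee_pos"]
m=cv2.inRange(cv2.cvtColor(f,cv2.COLOR_BGR2HSV),(100,140,40),(125,255,255))
c=px((x,y,z),*g); n,l,s,ce=cv2.connectedComponentsWithStats(m)
k=1+np.argmax(s[1:,4]); print(c,s[k],x,y,z)
P=np.array(box(50,80,22)); P[:,2]+=z-21.5
p=np.argwhere(l==k)[:,::-1].astype(np.float32)
print(sil(P,cv2.convexHull(p)[:,0],g,(x,y,-.05)))
delta(568.7,-114,21.8,-0.049)
E
```

```text
t: 7.9
ee_pos: [567.7, -114.8, 131.1]
orientation: [-2.277, -2.164, 0.001]
ft_force: [-0.1, 0.3, -0.6]
width: 49.6
grasp_force: 30.0
[317.89406876 266.75065165] [  265   172   104   134 12857] 567.8787110804507 -114.71888910234652 131.20753740043156
(array([ 5.67500e+02, -1.12273e+02, -3.60000e-02]), np.float64(0.861))
shift [  0.8   0.8 109.4] turn [-0.     0.    -0.001] yaw0 -0.05 q6 -0.17
```

View pics/w4.png

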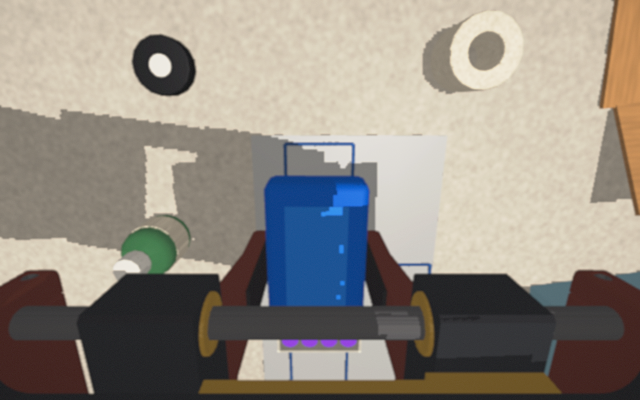

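The brick is held straight. Its +y end's bottom edge is at image row ~177, so I'll use that to find the offset along the brick.

```bash
python3 - <<'E'
from h import *
g=load("w4"); c=np.array([np.cos(-.049+np.pi/2),np.sin(-.049+np.pi/2)])
for v,z in((177,109.7),(206,131.7)):
    W=w((317,v),z,*g); print(W,(W[:2]-[567.9,-114.7])@c)
for d in(38,40,42): print(d,[px((*(np.array([567.9,-114.7])+d*c),z),*g).round(1) for z in(109.7,131.7)])
E
```

```text
[569.48650357 -74.38101364 109.7       ] 40.34830066859588
[568.99433506 -83.23991445 131.7       ] 31.475926232659837
38 [array([317.7, 181.4]), array([318. , 192.4])]
40 [array([317.7, 177.7]), array([318. , 188.2])]
42 [array([317.7, 173.9]), array([318. , 183.9])]
```

The offset is only about 0.3 mm, so I'll set it down, release and back off.

```bash
python3 -m inch '[[[0.5,0.4,45,0,0,0,0],[0.5,0.4,80,0,0,0,0],[0.5,0.4,100,0,0,0,0],[0.5,0.4,109,0,0,0,0],[0.5,0.4,109,0,0,0,0],[0.5,0.4,109,0,0,0,0],[0.5,0.4,109,0,0,0,0]]]'
python3 -m inch '[[[0,0,0,0,0,0,70],[0,0,0,0,0,0,80],[0,0,0,0,0,0,80],[0,0,0,0,0,0,80],[0,0,-30,0,0,0,80],[0,0,-80,0,0,0,100],[0,0,-120,0,0,0,100],[0,0,-140,0,0,0,100],[0,0,-140,0,0,0,100]]]'
python3 -c "
from h import *
delta(453.4,-4,160,-0.049)"
```

```text
t: 8.65
ee_pos: [569.5, -113.8, 23.0]
orientation: [2.275, 2.165, 0.001]
ft_force: [0.3, -0.1, -0.6]
width: 49.9
grasp_force: 30.0
t: 9.55
ee_pos: [571.0, -113.9, 165.6]
orientation: [2.271, 2.163, 0.006]
ft_force: [-0.1, 0.5, -0.7]
width: 87.8
grasp_force: 0.0
shift [ 104.  -122.8    4.7] turn [0.006 0.001 0.   ] yaw0 -0.049 q6 -0.17
```

```bash
python3 -m inch '[[[104,-123,5,0,0,0,100],[104,-123,5,0,0,0,100],[104,-123,5,0,0,0,100],[104,-123,5,0,0,0,100],[104,-123,5,0,0,0,100],[104,-123,5,0,0,0,100],[104,-123,5,0,0,0,100],[104,-123,5,0,0,0,100]]]'
python3 - <<'E'
from fit import *
f,*g=save("w5","wrist")
c=px((453.4,-4,8),*g).astype(int); print(c)
x,y=c; s=cv2.cvtColor(f,cv2.COLOR_BGR2GRAY)[y-50:y+50,x-50:x+50]
n,l,st,ce=cv2.connectedComponentsWithStats((s<75).astype(np.uint8)); k=1+np.argmax(st[1:,4]); print(st[k])
p=(np.argwhere(l==k)[:,::-1]+[x-50,y-50]).astype(np.float32)
for d in(44,41):
  q,i=sil(cyl(d,16),cv2.convexHull(p)[:,0],g,(453,-4,0),turn=False); print(q,i)
# white dot
d=cv2.inRange(cv2.cvtColor(f,cv2.COLOR_BGR2HSV),(0,0,150),(180,40,255))[y-12:y+12,x-12:x+12]
print("dot",w(np.argwhere(d>0)[:,::-1].mean(0)+[x-12,y-12],16,*g))
delta(q[0],q[1],21.5,-0.049)
E
```

```text
t: 10.35
ee_pos: [452.3, -4.3, 157.1]
orientation: [2.276, 2.165, 0.001]
ft_force: [-1.3, 0.1, 0.4]
width: 88.0
grasp_force: 0.0
[317 189]
[  30   26   47   48 1437]
[ 4.55433e+02 -4.35800e+00  7.80000e-02] 0.911
[ 4.55788e+02 -3.33900e+00 -4.00000e-03] 0.963
dot [455.0837213   -3.49646782  16.        ]
shift [  1.1   3.6 135.6] turn [ 0.     0.    -0.001] yaw0 -0.05 q6 0.01
```

View pics/w5.png

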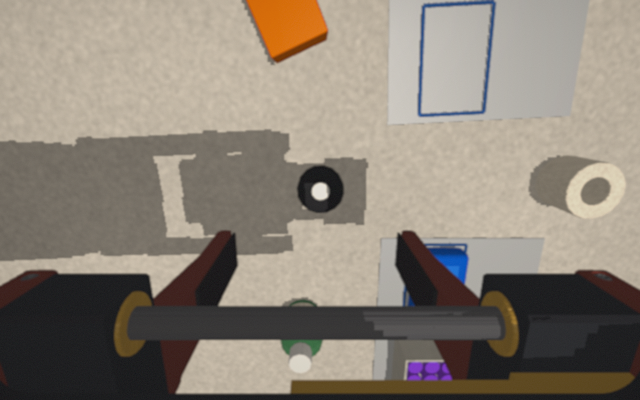

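The logger is at (320,190) with its white dot up, and nothing is near the fingers.

```bash
python3 -m inch '[[[1,3.2,50,0,0,0,100],[1,3.2,90,0,0,0,100],[1,3.2,120,0,0,0,100],[1,3.2,136.5,0,0,0,100],[1,3.2,136.5,0,0,0,100],[1,3.2,136.5,0,0,0,100],[1,3.2,136.5,0,0,0,0],[1,3.2,136.5,0,0,0,0],[1,3.2,136.5,0,0,0,0],[1,3.2,136.5,0,0,0,0],[1,3.2,136.5,0,0,0,0],[1,3.2,136.5,0,0,0,0],[1,3.2,136.5,0,0,0,0],[1,3.2,136.5,0,0,0,0],[1,3.2,136.5,0,0,0,0],[1,3.2,136.5,0,0,0,0]]]'
python3 -m inch '[[[0,0,-50,0,0,0,0],[0,0,-100,0,0,0,0],[0,0,-100,0,0,0,0],[0,0,-100,0,0,0,0]]]'
python3 - <<'E'
from fit import *
f,*g=save("w6","wrist"); o=status.get_obs(); x,y,z=o["ee_pos"]; print(o["ee_pos"],o["width"])
d=cv2.inRange(cv2.cvtColor(f,cv2.COLOR_BGR2HSV),(0,0,110),(180,60,255))
c=px((x,y,z-5),*g); print(c)
n,l,s,ce=cv2.connectedComponentsWithStats(d)
for k in range(1,n):
    if abs(ce[k]-c).max()<45 and s[k][4]>100: print(s[k],ce[k],w(ce[k],z-5,*g))
delta(568.7,-114,160,-0.049)
E
```

```text
t: 12.0
ee_pos: [454.5, -2.7, 20.7]
orientation: [2.275, 2.166, 0.0]
ft_force: [0.1, 0.3, 1.9]
width: 43.4
grasp_force: 30.0
t: 12.4
ee_pos: [455.1, -2.7, 121.6]
orientation: [2.274, 2.165, 0.003]
ft_force: [-0.6, 0.4, -0.7]
width: 43.6
grasp_force: 30.0
[454.08390186  -2.69655774 120.51965232] 43.75902481236722
[315.48615642 261.14493426]
[301 250  31  28 710] [315.85774648 263.5028169 ] [454.20826203  -4.03639903 115.51965232]
[ 268  273   97   34 1593] [316.06151915 296.24168236] [453.38073251 -23.15466197 115.51965232]
shift [-105.6  119.9  -39.5] turn [0. 0. 0.] yaw0 -0.049 q6 0.02
```

View pics/w6.png

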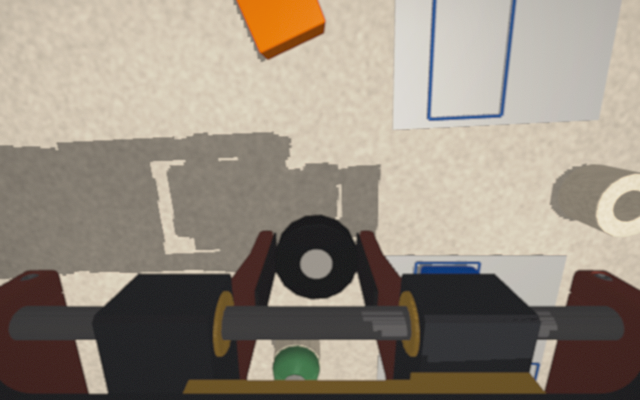

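The logger is held, with its dot at (316,263), 1.3 mm off the TCP along tool x. I'll correct for that over the brick.

```bash
python3 -m inch '[[[-103.9,120.5,-20,0,0,0,0],[-103.9,120.5,-20,0,0,0,0],[-103.9,120.5,-20,0,0,0,0],[-103.9,120.5,-20,0,0,0,0],[-103.9,120.5,-20,0,0,0,0],[-103.9,120.5,-20,0,0,0,0],[-103.9,120.5,-20,0,0,0,0],[-103.9,120.5,-20,0,0,0,0]]]'
python3 -c "
from h import *
delta(569.4,-112.3,43.3,-0.049)"
```

```text
t: 13.25
ee_pos: [568.4, -111.2, 140.1]
orientation: [-2.273, -2.167, 0.001]
ft_force: [-0.1, -0.3, -0.7]
width: 43.1
grasp_force: 30.0
shift [-1.   1.2 96.8] turn [-0.002 -0.     0.001] yaw0 -0.048 q6 -0.17
```

```bash
python3 -m inch '[[[-0.5,0.6,45,0,0,0,0],[-0.5,0.6,75,0,0,0,0],[-0.5,0.6,90,0,0,0,0],[-0.5,0.6,96.5,0,0,0,0],[-0.5,0.6,96.5,0,0,0,0],[-0.5,0.6,96.5,0,0,0,0],[-0.5,0.6,96.5,0,0,0,0]]]'
python3 -m inch '[[[0,0,0,0,0,0,75],[0,0,0,0,0,0,75],[0,0,0,0,0,0,75],[0,0,0,0,0,0,75],[0,0,-30,0,0,0,75],[0,0,-80,0,0,0,100],[0,0,-120,0,0,0,100],[0,0,-120,0,0,0,100],[0,0,-120,0,0,0,100]]]'
python3 - <<'E'
from fit import *
f,*g=save("w7","wrist")
cv2.imwrite("pics/w7c.png",cv2.resize(f[60:310,180:460],None,fx=2.4,fy=2.4,interpolation=cv2.INTER_CUBIC))
delta(424,-146,160,-1.571+0)
E
```

```text
t: 13.95
ee_pos: [571.2, -113.1, 45.5]
orientation: [2.274, 2.165, 0.002]
ft_force: [-0.4, 1.1, -0.8]
width: 43.1
grasp_force: 30.0
t: 14.85
ee_pos: [570.7, -113.0, 165.1]
orientation: [2.274, 2.165, 0.002]
ft_force: [0.3, 0.4, 0.6]
width: 87.3
grasp_force: 0.0
shift [ -40.3 -144.     3.9] turn [-0.     0.     1.522] yaw0 -0.049 q6 -0.17
```

View pics/w7c.png

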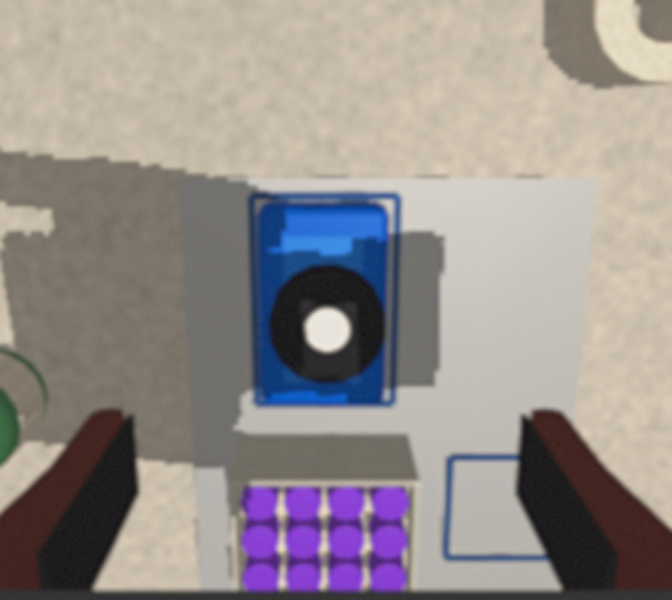

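The brick sits square inside the outline (outline corners (250,196), (400,196), (395,405), (256,405)) with the logger on it, dot at (327,330). I'll put numbers on that.

```bash
python3 - <<'E'
from fit import *
g=load("w7"); c=lambda p:np.array(p)/2.4+[180,60]
W=np.mean([w(c(p),1,*g) for p in((250,196),(400,196),(395,405),(256,405))],0); print("spot",W)
print("dot",w(c((327,330)),38,*g), "logger disc",w(c((327,325)),36,*g))
inv=lambda P:((px(P,*g)-[180,60])*2.4).round()
for dx,dy in((0,0),):
  for nm,cx,cy,zz in(("base",0,0,0),("top",0,0,22)):
    print(nm,[inv(v).tolist() for v in place([[a,b,zz] for a,b in((-25,40),(25,40),(25,-40),(-25,-40))],W[0]+dx,W[1]+dy,-.049)])
E
```

```text
spot [ 569.82356814 -114.02323787    1.        ]
dot [ 570.41351024 -114.22388107   38.        ] logger disc [ 570.48388842 -112.89791579   36.        ]
base [[262.0, 206.0], [388.0, 206.0], [384.0, 395.0], [267.0, 395.0]]
top [[258.0, 214.0], [393.0, 214.0], [388.0, 415.0], [263.0, 415.0]]
```

```bash
python3 -m inch '[[[-40,-144,-35,0,0,1.522,100],[-40,-144,-35,0,0,1.522,100],[-40,-144,-35,0,0,1.522,100],[-40,-144,-35,0,0,1.522,100],[-40,-144,-35,0,0,1.522,100],[-40,-144,-35,0,0,1.522,100],[-40,-144,-35,0,0,1.522,100],[-40,-144,-35,0,0,1.522,100],[-40,-144,-35,0,0,1.522,100],[-40,-144,-35,0,0,1.522,100],[-40,-144,-35,0,0,1.522,100],[-40,-144,-35,0,0,1.522,100],[-40,-144,-35,0,0,1.522,100],[-40,-144,-35,0,0,1.522,100],[-40,-144,-35,0,0,1.522,100],[-40,-144,-35,0,0,1.522,100]]]'
python3 - <<'E'
from fit import *
f,*g=save("w8","wrist")
print([px((424,-146,z),*g) for z in(0,35,70)])
d=cv2.inRange(cv2.cvtColor(f,cv2.COLOR_BGR2HSV),(50,70,20),(95,255,255))
n,l,s,ce=cv2.connectedComponentsWithStats(d); k=1+np.argmax(s[1:,4]); print(s[k],ce[k])
for u in(s[k][0],s[k][0]+s[k][2]): print(w((u,ce[k][1]),45,*g))
cv2.imwrite("pics/w8c.png",cv2.resize(f[100:300,200:440],None,fx=3,fy=3,interpolation=cv2.INTER_CUBIC))
delta(424,-146,28,-1.571)
E
```

```text
t: 16.5
ee_pos: [424.5, -145.8, 199.2]
orientation: [-3.142, -0.001, -0.0]
ft_force: [0.6, -0.4, 0.2]
width: 87.7
grasp_force: 0.0
[array([316.55355399, 177.42512275]), array([316.56989668, 185.20179916]), array([316.59013575, 194.83256984])]
[297 160  40  39 716] [316.15083799 174.18715084]
[ 437.16199504 -127.53723354   45.        ]
[ 437.1959377  -165.22920348   45.        ]
shift [ -0.5   0.2 171.2] turn [ 0.    -0.     0.001] yaw0 -1.57 q6 1.21
```

View pics/w8c.png

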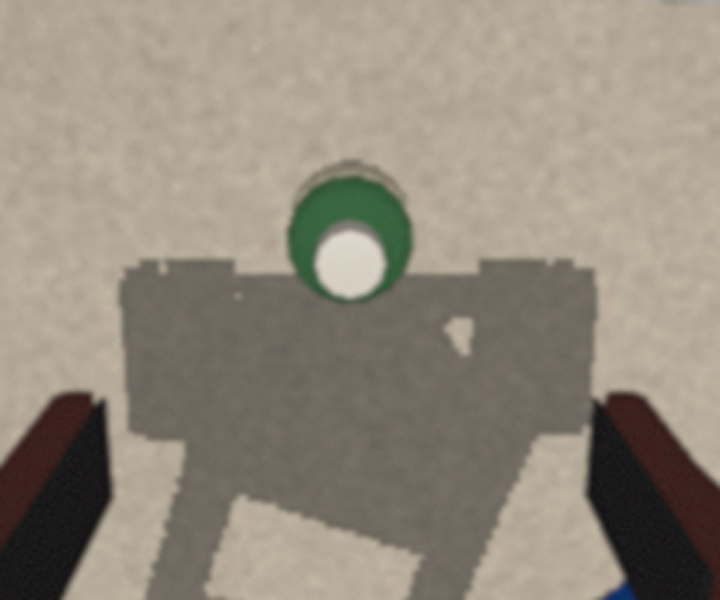

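The green bottle's cap centre is at (316.7,188.3) in the full image, 6.5 px above the estimate. That puts the bottle at x≈429, y≈-146.

```bash
python3 -m inch '[[[4.5,0.3,50,0,0,0,100],[4.5,0.3,90,0,0,0,100],[4.5,0.3,130,0,0,0,100],[4.5,0.3,155,0,0,0,100],[4.5,0.3,171,0,0,0,100],[4.5,0.3,171,0,0,0,100],[4.5,0.3,171,0,0,0,100],[4.5,0.3,171,0,0,0,0],[4.5,0.3,171,0,0,0,0],[4.5,0.3,171,0,0,0,0],[4.5,0.3,171,0,0,0,0],[4.5,0.3,171,0,0,0,0],[4.5,0.3,171,0,0,0,0],[4.5,0.3,171,0,0,0,0],[4.5,0.3,171,0,0,0,0],[4.5,0.3,171,0,0,0,0],[4.5,0.3,171,0,0,0,0]]]'
python3 -m inch '[[[0,0,-30,0,0,0,0],[0,0,-70,0,0,0,0],[0,0,-110,0,0,0,0],[0,0,-110,0,0,0,0],[0,0,-110,0,0,0,0]]]'
python3 - <<'E'
from fit import *
f,*g=save("w9","wrist"); o=status.get_obs(); x,y,z=o["ee_pos"]; print(o["ee_pos"],o["width"])
h=cv2.cvtColor(f,cv2.COLOR_BGR2HSV)
c=px((x,y,z+42),*g).astype(int); print("cap pred",c)
d=cv2.inRange(h,(0,0,110),(180,60,255)); n,l,s,ce=cv2.connectedComponentsWithStats(d)
for k in range(1,n):
    if abs(ce[k]-c).max()<60 and s[k][4]>100: print(s[k],ce[k],w(ce[k],z+42,*g))
delta(644.1,-211.8,138,-1.62)
E
```

```text
t: 18.25
ee_pos: [429.0, -146.1, 28.3]
orientation: [3.142, -0.0, 0.0]
ft_force: [-0.6, 0.6, 4.9]
width: 41.2
grasp_force: 30.0
t: 18.75
ee_pos: [429.3, -146.2, 138.7]
orientation: [3.141, -0.0, 0.003]
ft_force: [0.3, 0.4, -0.9]
width: 41.5
grasp_force: 30.0
[ 428.57150803 -145.95226838  137.71431537] 41.05977265152186
cap pred [315 319]
[ 290  271   52   35 1492] [315.8230563  290.26742627] [ 441.03860722 -146.01329945  179.71431537]
[270 289  17  18 177] [276.57627119 299.9039548 ] [ 437.06873023 -131.80195927  179.71431537]
[ 252  340  131   40 4761] [317.28943499 360.11846251] [ 410.49354585 -146.57677576  179.71431537]
shift [215.5  65.8  -0.4] turn [-0.     0.     0.049] yaw0 -1.571 q6 1.22
```

```bash
python3 -m inch '[[[25,8,0,0,0,0.01,0],[60,18,0,0,0,0.02,0],[100,30,0,0,0,0.03,0],[140,43,0,0,0,0.049,0],[180,55,0,0,0,0.049,0],[205,63,0,0,0,0.049,0],[215.5,66,0,0,0,0.049,0],[215.5,66,0,0,0,0.049,0],[215.5,66,0,0,0,0.049,0],[215.5,66,0,0,0,0.049,0]]]'
python3 -c "
from h import *
delta(644.1,-211.8,28.8,-1.62)"
```

```text
t: 19.8
ee_pos: [642.7, -211.6, 137.5]
orientation: [-3.14, 0.077, 0.003]
ft_force: [0.2, 0.0, -0.8]
width: 41.3
grasp_force: 30.0
shift [  1.6   0.2 108.7] turn [-0.001  0.002 -0.   ] yaw0 -1.62 q6 1.28
```

```bash
python3 -m inch '[[[1.5,0.2,40,0,0,0,0],[1.5,0.2,75,0,0,0,0],[1.5,0.2,95,0,0,0,0],[1.5,0.2,104,0,0,0,0],[1.5,0.2,108.5,0,0,0,0],[1.5,0.2,108.5,0,0,0,0],[1.5,0.2,108.5,0,0,0,0],[1.5,0.2,108.5,0,0,0,0]]]'
python3 -m inch '[[[0,0,0,0,0,0,60],[0,0,0,0,0,0,60],[0,0,0,0,0,0,60],[0,0,0,0,0,0,60],[0,0,-20,0,0,0,65],[0,0,-60,0,0,0,70],[0,0,-110,0,0,0,100],[0,0,-160,0,0,0,100],[0,0,-172,0,0,0,100],[0,0,-172,0,0,0,100],[0,0,-172,0,0,0,100]]]'
python3 - <<'E'
from fit import *
f,*g=save("w10","wrist"); np.set_printoptions(suppress=True)
cv2.imwrite("pics/w10c.png",cv2.resize(f[90:290,200:440],None,fx=3,fy=3,interpolation=cv2.INTER_CUBIC))
d=cv2.inRange(cv2.cvtColor(f,cv2.COLOR_BGR2HSV),(0,0,110),(180,50,255))
c=px((644,-212,70),*g); print(c,((c-[200,90])*3).round())
inv=lambda P:((px(P,*g)-[200,90])*3).round().tolist()
print([inv(v) for v in place([[105,25,1],[105,-25,1],[55,-25,1],[55,25,1]],564.2,-207.9,-.049)], "near edge",inv((665,-213,0)))
delta(392.7,261,200,-1.571)
E
```

```text
t: 20.6
ee_pos: [646.7, -212.7, 31.1]
orientation: [3.14, -0.077, 0.003]
ft_force: [-0.7, 0.8, -0.3]
width: 41.5
grasp_force: 30.0
t: 21.7
ee_pos: [645.1, -212.2, 200.3]
orientation: [-3.14, 0.077, 0.003]
ft_force: [-0.4, 0.6, -0.6]
width: 87.7
grasp_force: 0.0
[316.28870609 194.8697076 ] [349. 315.]
[[278.0, 194.0], [419.0, 194.0], [416.0, 329.0], [281.0, 328.0]] near edge [349.0, 205.0]
shift [-274.9 -460.     0.8] turn [-0.001  0.003 -0.049] yaw0 -1.62 q6 1.28
```

View pics/w10c.png

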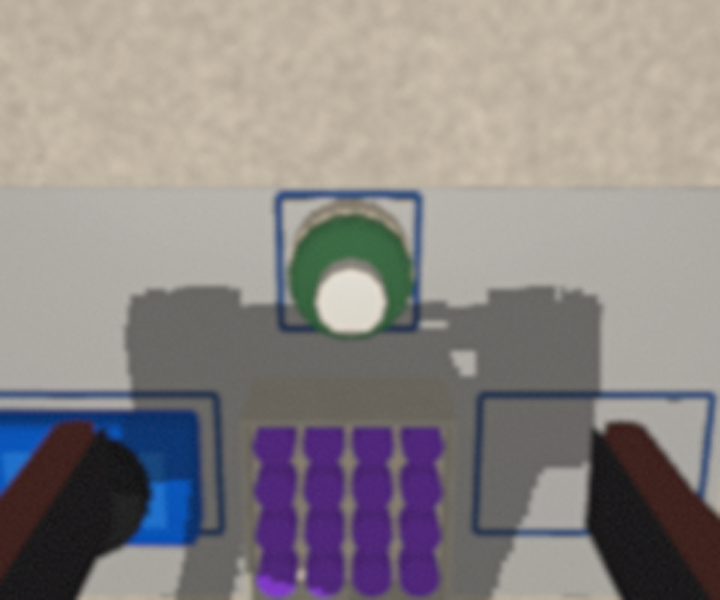

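The green bottle stands inside its outline, about 2 mm far of centre: base edge at row 200, outline rows 192–329. That is within the 4 mm margin. Next is the amber bottle, where I'll let the arm settle before measuring.

```bash
python3 -m inch '[[[-271,-460,0,0,0,-0.049,100],[-271,-460,0,0,0,-0.049,100],[-271,-460,0,0,0,-0.049,100],[-271,-460,0,0,0,-0.049,100],[-271,-460,0,0,0,-0.049,100],[-271,-460,0,0,0,-0.049,100],[-271,-460,0,0,0,-0.049,100],[-271,-460,0,0,0,-0.049,100],[-271,-460,0,0,0,-0.049,100],[-271,-460,0,0,0,-0.049,100],[-271,-460,0,0,0,-0.049,100],[-271,-460,0,0,0,-0.049,100],[-271,-460,0,0,0,-0.049,100],[-271,-460,0,0,0,-0.049,100],[-271,-460,0,0,0,-0.049,100],[-271,-460,0,0,0,-0.049,100],[-271,-460,0,0,0,-0.049,100],[-271,-460,0,0,0,-0.049,100]]]'
python3 - <<'E'
from fit import *
f,*g=save("w11","wrist"); h=cv2.cvtColor(f,cv2.COLOR_BGR2HSV)
c=px((397,261,70),*g).astype(int); print("cap pred",c,"base near edge row",px((397+21,261,0),*g))
x,y=c; s=h[y-60:y+40,x-45:x+45]
for nm,m in(("cap",cv2.inRange(s,(0,0,0),(180,255,45))),("amber",cv2.inRange(s,(5,120,46),(25,255,255)))):
    n,l,st,ce=cv2.connectedComponentsWithStats(m); k=1+np.argmax(st[1:,4]); q=st[k]
    print(nm,q[0]+x-45,q[0]+q[2]+x-45,q[1]+y-60,q[1]+q[3]+y-60,q[4],ce[k]+[x-45,y-60],w(ce[k]+[x-45,y-60],70,*g))
# same measures for the green bottle's hover picture (known: grasped at 429,-146.1)
g8=load("w8"); print("green cap by same method",w((316.7,188.3),70,*g8))
delta(397,261,28.3,-1.571)
E
```

```text
t: 23.55
ee_pos: [398.2, 259.9, 201.7]
orientation: [-3.142, 0.002, -0.0]
ft_force: [-0.3, 1.1, 0.6]
width: 87.6
grasp_force: 0.0
cap pred [315 194] base near edge row [315.40010249 158.47384627]
cap 303 324 190 213 363 [312.90633609 201.19834711] [391.05778855 263.04923113  70.        ]
amber 293 334 174 213 866 [313.19168591 189.94457275] [401.44203329 262.76018809  70.        ]
green cap by same method [ 429.9291903  -146.08901839   70.        ]
shift [ -1.2  -0.9 173.5] turn [-0.    -0.    -0.001] yaw0 -1.572 q6 2.13
```

Cap and body both put the amber bottle at about (390.5, 263).

```bash
python3 -m inch '[[[-7.7,-3,40,0,0,0,100],[-7.7,-3,80,0,0,0,100],[-7.7,-3,120,0,0,0,100],[-7.7,-3,150,0,0,0,100],[-7.7,-3,173,0,0,0,100],[-7.7,-3,173,0,0,0,100],[-7.7,-3,173,0,0,0,100],[-7.7,-3,173,0,0,0,0],[-7.7,-3,173,0,0,0,0],[-7.7,-3,173,0,0,0,0],[-7.7,-3,173,0,0,0,0],[-7.7,-3,173,0,0,0,0],[-7.7,-3,173,0,0,0,0],[-7.7,-3,173,0,0,0,0],[-7.7,-3,173,0,0,0,0],[-7.7,-3,173,0,0,0,0],[-7.7,-3,173,0,0,0,0]]]'
python3 -m inch '[[[0,0,-30,0,0,0,0],[0,0,-70,0,0,0,0],[0,0,-110,0,0,0,0],[0,0,-110,0,0,0,0],[0,0,-110,0,0,0,0],[0,0,-110,0,0,0,0]]]'
python3 - <<'E'
from h import *
delta(656.5,196,138,-1.574)
E
```

```text
t: 25.3
ee_pos: [390.2, 263.3, 28.8]
orientation: [3.142, -0.0, 0.0]
ft_force: [-1.4, -1.0, 4.7]
width: 41.4
grasp_force: 30.0
t: 25.9
ee_pos: [389.3, 262.8, 137.4]
orientation: [3.14, -0.0, -0.003]
ft_force: [0.2, 0.6, -0.9]
width: 41.6
grasp_force: 30.0
shift [267.2  66.7  -1. ] turn [0.001 0.002 0.003] yaw0 -1.571 q6 2.14
```

```bash
python3 -m inch '[[[25,6,0,0,0,0,0],[60,15,0,0,0,0,0],[100,25,0,0,0,0,0],[140,35,0,0,0,0,0],[180,45,0,0,0,0,0],[220,55,0,0,0,0,0],[250,62,0,0,0,0,0],[266,67,0,0,0,0,0],[266,67,0,0,0,0,0],[266,67,0,0,0,0,0],[266,67,0,0,0,0,0],[266,67,0,0,0,0,0],[266,67,0,0,0,0,0],[266,67,0,0,0,0,0]]]'
python3 -c "
from h import *
delta(656.2,196,29,-1.574)"
```

```text
t: 27.3
ee_pos: [655.9, 196.6, 139.0]
orientation: [-3.141, -0.0, -0.0]
ft_force: [0.2, -0.3, -0.7]
width: 41.3
grasp_force: 30.0
shift [  0.3   0.6 110. ] turn [-0.    -0.     0.003] yaw0 -1.571 q6 1.84
```

```bash
python3 -m inch '[[[0,0.4,40,0,0,0,0],[0,0.4,75,0,0,0,0],[0,0.4,95,0,0,0,0],[0,0.4,104,0,0,0,0],[0,0.4,109,0,0,0,0],[0,0.4,109,0,0,0,0],[0,0.4,109,0,0,0,0],[0,0.4,109,0,0,0,0],[0,0.4,109,0,0,0,0],[0,0.4,109,0,0,0,0]]]'
python3 -m inch '[[[0,0,0,0,0,0,60],[0,0,0,0,0,0,60],[0,0,0,0,0,0,60],[0,0,0,0,0,0,60],[0,0,-20,0,0,0,65],[0,0,-60,0,0,0,70],[0,0,-110,0,0,0,100],[0,0,-160,0,0,0,100],[0,0,-172,0,0,0,100],[0,0,-172,0,0,0,100],[0,0,-172,0,0,0,100]]]'
python3 - <<'E'
from fit import *
f,*g=save("w12","wrist"); h=cv2.cvtColor(f,cv2.COLOR_BGR2HSV)
for nm,m in(("cap",cv2.inRange(h,(0,0,0),(180,255,45))),("amber",cv2.inRange(h,(5,120,46),(25,255,255)))):
    m[:140]=0;m[240:]=0;m[:,:270]=0;m[:,370:]=0
    n,l,st,ce=cv2.connectedComponentsWithStats(m); k=1+np.argmax(st[1:,4]); print(nm,st[k],ce[k],w(ce[k],70,*g))
print("cap offset at pick was: centroid 391.06,263.05 for grasp 390.2,263.3")
delta(431,149.3,180,0.396)
E
```

```text
t: 28.3
ee_pos: [656.5, 196.0, 30.3]
orientation: [-3.141, 0.0, -0.001]
ft_force: [0.5, 0.0, -1.8]
width: 41.7
grasp_force: 30.0
t: 29.4
ee_pos: [655.5, 195.7, 201.3]
orientation: [3.141, -0.0, -0.001]
ft_force: [-0.1, 0.7, -0.4]
width: 87.7
grasp_force: 0.0
cap [306 181  20  23 344] [315.65116279 192.30523256] [656.59060066 196.31025695  70.        ]
amber [296 165  40  40 871] [315.74512055 181.49942595] [666.39435875 196.22512116  70.        ]
cap offset at pick was: centroid 391.06,263.05 for grasp 390.2,263.3
shift [-224.    46.3   20.8] turn [0.002 0.002 1.175] yaw0 -1.571 q6 1.84
```

Amber is at (656.6,196.3) against the spot at (656.5,196.0). For the box I'll turn -1.967 rather than +1.175, to keep joint 6 in range.

```bash
python3 -m inch '[[[-224,46,20,0,0,-1.967,100],[-224,46,20,0,0,-1.967,100],[-224,46,20,0,0,-1.967,100],[-224,46,20,0,0,-1.967,100],[-224,46,20,0,0,-1.967,100],[-224,46,20,0,0,-1.967,100],[-224,46,20,0,0,-1.967,100],[-224,46,20,0,0,-1.967,100],[-224,46,20,0,0,-1.967,100],[-224,46,20,0,0,-1.967,100],[-224,46,20,0,0,-1.967,100],[-224,46,20,0,0,-1.967,100],[-224,46,20,0,0,-1.967,100],[-224,46,20,0,0,-1.967,100],[-224,46,20,0,0,-1.967,100],[-224,46,20,0,0,-1.967,100],[-224,46,20,0,0,-1.967,100],[-224,46,20,0,0,-1.967,100]]]'
python3 - <<'E'
from fit import *
f,*g=save("w13","wrist"); h=cv2.cvtColor(f,cv2.COLOR_BGR2HSV)
c=px((431,149,18),*g); print(c)
m=cv2.inRange(h,(3,170,60),(20,255,255)); x,y=c.astype(int); M=np.zeros_like(m); M[y-65:y+70,x-60:x+60]=m[y-65:y+70,x-60:x+60]
n,l,s,ce=cv2.connectedComponentsWithStats(M); print([v.tolist() for v in s[1:] if v[4]>40])
p=np.vstack([np.argwhere(l==k)[:,::-1] for k in range(1,n) if s[k][4]>100]).astype(np.float32)
q,i=sil(box(48,72,35),cv2.convexHull(p)[:,0],g,(431,149,.396)); print(q,i,cv2.minAreaRect(p))
delta(q[0],q[1],24,q[2])
E
```

```text
t: 31.25
ee_pos: [432.2, 149.9, 181.6]
orientation: [-1.742, -2.614, 0.0]
ft_force: [-0.3, -0.7, -0.1]
width: 87.6
grasp_force: 0.0
[315.05515153 186.78102099]
[[293, 148, 51, 15, 676], [292, 181, 50, 45, 2126]]
[4.32009e+02 1.49799e+02 3.75000e-01] 0.911 ((316.91595458984375, 186.51731872558594), (50.081546783447266, 76.89161682128906), 2.385944128036499)
shift [-1.000e-01 -2.000e-01  1.577e+02] turn [-0.   -0.    0.02] yaw0 0.395 q6 -0.09
```

```bash
python3 -m inch '[[[0,0.5,40,0,0,0.03,100],[0,0.5,80,0,0,0.03,100],[0,0.5,120,0,0,0.03,100],[0,0.5,145,0,0,0.03,100],[0,0.5,158,0,0,0.03,100],[0,0.5,158,0,0,0.03,100],[0,0.5,158,0,0,0.03,100],[0,0.5,158,0,0,0.03,0],[0,0.5,158,0,0,0.03,0],[0,0.5,158,0,0,0.03,0],[0,0.5,158,0,0,0.03,0],[0,0.5,158,0,0,0.03,0],[0,0.5,158,0,0,0.03,0],[0,0.5,158,0,0,0.03,0],[0,0.5,158,0,0,0.03,0],[0,0.5,158,0,0,0.03,0],[0,0.5,158,0,0,0.03,0]]]'
python3 -c "
from h import *
delta(576.2,102.2,134,-.003)"
```

```text
t: 33.0
ee_pos: [432.8, 150.2, 23.9]
orientation: [1.78, 2.588, 0.0]
ft_force: [-0.8, 0.3, 5.8]
width: 47.7
grasp_force: 30.0
shift [ -96.1  116.8 -110.1] turn [ 0.    -0.     0.369] yaw0 0.366 q6 -0.06
```

```bash
python3 -m inch '[[[0,0,-40,0,0,0,0],[0,0,-80,0,0,0,0],[-10,12,-110,0,0,0.05,0],[-40,48,-110,0,0,0.18,0],[-96,117,-110,0,0,0.369,0],[-96,117,-110,0,0,0.369,0],[-96,117,-110,0,0,0.369,0],[-96,117,-110,0,0,0.369,0],[-96,117,-110,0,0,0.369,0],[-96,117,-110,0,0,0.369,0],[-96,117,-110,0,0,0.369,0],[-96,117,-110,0,0,0.369,0],[-96,117,-110,0,0,0.369,0]]]'
python3 - <<'E'
from fit import *
f,*g=save("w14","wrist"); h=cv2.cvtColor(f,cv2.COLOR_BGR2HSV); x,y,z=status.get_obs()["ee_pos"]; print(x,y,z)
m=cv2.inRange(h,(3,170,40),(20,255,255)); m[:,:250]=0;m[:,380:]=0;m[:100]=0;m[300:]=0
n,l,s,ce=cv2.connectedComponentsWithStats(m); print([v.tolist() for v in s[1:] if v[4]>60])
col=[np.argwhere(m[:,u]).min() for u in(290,305,317,330,345)]; print("top rows",col)
for d in(34,36,38): print(d,px((x,y+d,z-24),*g),px((x,y+d,z+11),*g))
delta(576.2,102.2,24.5,-.003)
E
```

```text
t: 34.3
ee_pos: [576.0, 102.6, 133.8]
orientation: [2.224, 2.219, 0.0]
ft_force: [-0.3, 0.2, -0.3]
width: 47.5
grasp_force: 30.0
576.1057518753722 102.5314838462759 133.79836318257037
[[263, 186, 108, 39, 3905], [264, 260, 105, 40, 4111]]
top rows [np.int64(187), np.int64(187), np.int64(187), np.int64(187), np.int64(187)]
34 [317.35061791 187.96288095] [317.69100707 208.2089928 ]
36 [317.34657816 184.32672192] [317.68735564 203.76460973]
38 [317.34251205 180.66684751] [317.68367454 199.28411509]
shift [-3.000e-01  1.000e-01  1.093e+02] turn [ 0. -0.  0.] yaw0 -0.003 q6 0.16
```

```bash
python3 -m inch '[[[0.7,0,40,0,0,0,0],[0.7,0,80,0,0,0,0],[0.7,0,100,0,0,0,0],[0.7,0,109.2,0,0,0,0],[0.7,0,109.2,0,0,0,0],[0.7,0,109.2,0,0,0,0],[0.7,0,109.2,0,0,0,0],[0.7,0,109.2,0,0,0,0]]]'
python3 -m inch '[[[0,0,0,0,0,0,75],[0,0,0,0,0,0,75],[0,0,0,0,0,0,75],[0,0,0,0,0,0,75],[0,0,-30,0,0,0,75],[0,0,-80,0,0,0,100],[0,0,-130,0,0,0,100],[0,0,-180,0,0,0,100],[-50,-70,-250,0,0,0,100],[-150,-200,-250,0,0,0,100],[-150,-200,-250,0,0,0,100],[-150,-200,-250,0,0,0,100],[-150,-200,-250,0,0,0,100],[-150,-200,-250,0,0,0,100],[-150,-200,-250,0,0,0,100],[-150,-200,-250,0,0,0,100],[-150,-200,-250,0,0,0,100]]]'
python3 - <<'E'
from fit import *
f,*g=save("t2","top")
a=cv2.resize(f[100:260,180:460],None,fx=2.8,fy=2.8,interpolation=cv2.INTER_CUBIC)
s,*g2=save("s2","scene"); b=cv2.resize(s[150:300,200:480],(784,420),interpolation=cv2.INTER_CUBIC)
out=np.vstack([a[:300],b[60:360]]); print(out.shape); cv2.imwrite("pics/fin.png",out)
E
```

```text
t: 35.15
ee_pos: [576.7, 103.1, 25.1]
orientation: [2.224, 2.218, 0.001]
ft_force: [-0.2, -0.8, -0.7]
width: 47.9
grasp_force: 30.0
t: 36.85
ee_pos: [377.0, -45.9, 274.4]
orientation: [2.224, 2.219, 0.001]
ft_force: [0.5, -0.2, -0.2]
width: 87.7
grasp_force: 0.0
(600, 784, 3)
```

View pics/fin.png

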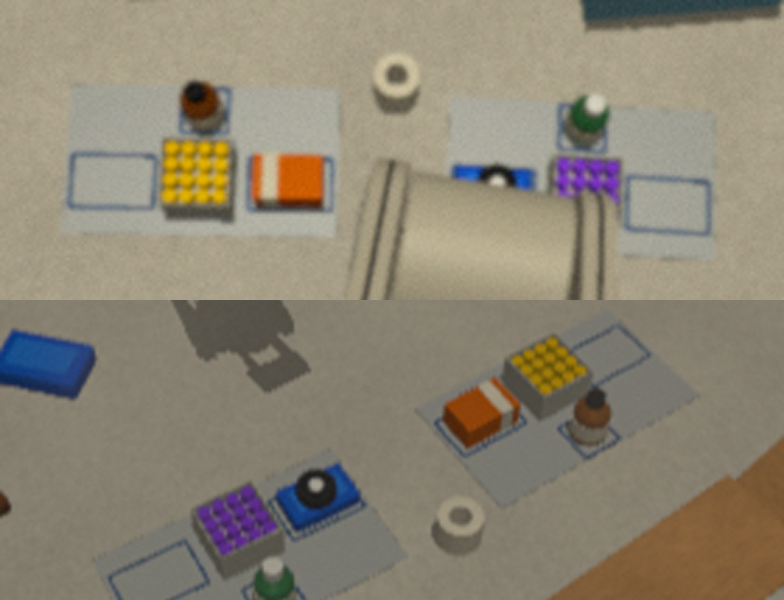

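The final view shows all five things in their outlines, the bottles upright, the logger centred on the brick with its dot up, and the label roll unmoved. The arm is clear, so I'm handing in.

```bash
python3 -c "
from workcell import ctrl
print(ctrl.close_job())"
```

```text
the job is handed in; nothing more can be done
None
```

Both orders are laid out on their mats and the job was handed in at about 37 s: every item is within about 2 mm of its spot centre by camera, the logger is dot up on the brick, both bottles are upright, and the bystanders were not touched.

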